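Weigh a lot of lidded copper measures on the pinned spring balance

ROBOT

A 6-joint arm with a two-finger parallel gripper is mounted at the origin on the work surface. World frame = base frame: x ahead of the robot, y to its left, z up, the work surface at z = 0. Lengths are in m, angles in rad, forces in N, time in s.
With the tool pointing down it reaches from about 0.3 to 0.875 m from the base axis. Payload 6.4 kg.
Tool frame: the origin (TCP) lies midway between the tips of the shut fingers; the grasp point (between the pads) lies 19 mm behind it; z points along the fingers, y is the line along which they close (so a half turn about z gives the same grasp; the last joint's range is limited). The gripper opens to 85 mm and grips with 20 to 120 N. Pads are 22 mm wide; open, the fingers measure 114 mm over their backs; the gripper's body (76 mm by 85 mm) begins 54 mm behind the grasp point. The pads swing forward as they close: fully open they stand 13 mm farther back than shut.
Start: joints at [-1.449, 0.181, 1.607, -0, 1.354, -0.206], TCP at [0.185, -0.544, 0.231] pointing down, gripper open.
Joint ranges: [-2.99, 2.99], [-0.89, 2.07], [0.3, 2.58], [-1.14, 4.28], [0, 2.63], [-3.12, 3.12]. Speed limits (rad/s): [2.57, 2.57, 3.01, 3.14, 3.14, 3.14].

INTERFACE

Orientations are given as a unit quaternion [w, x, y, z].
In Python, from bench import ctrl gives the robot as it stands.
- The arm moves only by the tool send_rows, never from a script. Its argument "motion" is a list of rows, each a list of 7 numbers: the turn, a rotation vector about the tool's x, y, z in degrees, then the shift along the tool's x, y, z in mm, then the closure, from -1 (fully open) to 1 (shut). In form: [[rx, ry, rz, tx, ty, tz, grip], ...]. A call has exactly 10 rows; each row shifts and turns the commanded pose from where the row before left it, along the tool's axes as they then stand; what a row does not reach is not made up. A row lasts 1/10 s, in which the tool goes at most 50 mm and 8.59 degrees, less where a joint would pass 70% of its speed; a pose out of reach is approached as far as the arm can. A call is refused whole if a number of a shift passes 50 or a number of a turn 8.59, either way. A call with a gripper value outside its range is refused whole. The fingers move at their own pace and stop on an object; the grip force is fixed at half the most. Time passes only in rows, so rows that do not move let the fingers close, or fill a call up. It gives the time, the measured TCP pose, the force, the opening and the grip force at its end, in the units of the state.
- ctrl.get_obs(): the state, without advancing time (a new reading comes with each control period).
- ctrl.camera(name): name is "side" or "top" or "wrist"; returns a dict with "color" (400x640x3 uint8, red, green, blue), "z_map" (400x640 float32, m along the optical axis (not along the pixel's ray), 0 where there is no reading), "mtx" (3x3 intrinsics, pixels), "extrinsics" (4x4, takes a point from camera to world coordinates); the wrist camera has in their place "hand_eye" (4x4, takes a point from camera to tool coordinates, whose origin is the TCP and whose axes are the flange's). Camera axes: x right, y down, z forward; pixel columns grow to the right and rows downward; lengths in m; the calibration is good to about 2 mm. A picture is of the moment at which its call begins: read the wrist's pose just before it.
- ctrl.hand_in(): hands the job in; it is judged then, once.
The state is a dict: "time_s": time; "q": joint angles; "dq": joint speeds; "joint_efforts": joint torques, N m; "eef_pos": TCP position; "eef_rot": TCP orientation; "wrist_force": force on the tool from outside, world axes, zero at the start; "torque": the same for the moment, N m; "opening": opening from 0.0 (shut) to 1.0 (fully open); "grasp_force": force on a finger pad.
Only numpy, scipy, OpenCV 4.12 (cv2) and the standard library are available. Lean on these libraries where they do the work, as an engineer would, in place of code of your own. Each camera call takes 0.05 s, during which the arm holds its last target. There are 200 camera calls.

TASK

Weigh all the lidded copper measuring cups together: first pull the balance's red spring pin up, turn it into its rest notch so that it stays up by itself, then push the lever fully down to free the pan, and only then stand every cup upright in the pan, side by side, and let go so that the pan settles under them. When all are in, raise the lever fully again so that the pan is held, and last turn the pin back and let it drop fully home, leaving the cups standing in the locked pan. Leave the other things on the shelf where they are.

Things in the scene. Friction and masses are not known exactly. Their poses are not given: they have to be found in the camera images.
- balance: green spring balance, fixed to the shelf. Origin on the shelf; its x axis points away from the lever's free end, y from the head towards the pan, z up. A round copper pan stands 70 mm to +y of the origin; the head with lever and pin stands 125 mm to -y. The green body under the pan is 170 x 190 mm and 45 mm high
- pan_centre (a point): centre of the pan's flat floor, at floor level, 113 mm above the shelf when the pan is held at the top. Inside, the pan is 160 mm across and has an upright rim 14 mm high; it moves straight up and down with the load
- pan (a joint): how far the pan has sunk, m: 0 = top stop, at most 0.020; spring about 480 N/m, so one cup sinks it by about 3.5 mm when it is free. While the lever is up a cam holds it near 0, whatever the load
- lever (a joint): the lever on the head, rad: 0 = fully raised (pan held), 1.1 = fully lowered (pan free). It stays where it is left, unless the loaded pan pushes it down from a half-raised place. With the pin home it is locked and moves less than 0.15
- lever_ball (a point): centre of the red ball, 22 mm across, on the lever's free end; it swings in an upright plane along the balance's x axis, 100 mm from the hinge, at the -x side of it: 0.75 rad above the level when raised, 0.35 rad below it when lowered. Needs about 2 to 6 N
- lever_hinge (a point): the lever's hinge axis (parallel to the balance's y axis), 70 mm above the shelf
- pin_bar (a point): centre of the red T bar on top of the upright spring pin: bar 44 mm long, 12 mm thick, 18 mm high. x = along the bar, z up. When home its centre lies 167 mm above the shelf, 33 mm above the top of the brass collar (36 mm across) under it
- pin_lift (a joint): how far the pin is pulled up, m: 0 = home (locks the lever), 0.020 = the most. A spring pulls it down with 4 to 9 N. The cross peg must be pulled above 0.0155 to be turned; in the rest notch it sits at 0.011
- pin_turn (a joint): turn of the bar, rad, counter-clockwise seen from above: 0 = in line with the deep slot (bar along the balance's x axis), 1.25 = over the shallow rest notch, stops at -0.02 and 1.29. It can be turned only when pulled up. Let down at 1.25 it stays up in the notch, turned back to 0 it can go home, provided that the lever is fully raised
- cup1: closed, lidded copper measure, one rigid piece: 46 mm across, 46 mm high to the lid, with an upright brass knob 16 mm across on top from 46 to 70 mm and a 21 mm cap to 74 mm above the foot; about 180 g. Origin at the centre of its foot, z up when upright. Two to four of cup1..cup4 are present in a run, the others are None
- cup2: closed, lidded copper measure, one rigid piece: 46 mm across, 46 mm high to the lid, with an upright brass knob 16 mm across on top from 46 to 70 mm and a 21 mm cap to 74 mm above the foot; about 180 g. Origin at the centre of its foot, z up when upright. Two to four of cup1..cup4 are present in a run, the others are None
- cup3: closed, lidded copper measure, one rigid piece: 46 mm across, 46 mm high to the lid, with an upright brass knob 16 mm across on top from 46 to 70 mm and a 21 mm cap to 74 mm above the foot; about 180 g. Origin at the centre of its foot, z up when upright. Two to four of cup1..cup4 are present in a run, the others are None
- cup4: closed, lidded copper measure, one rigid piece: 46 mm across, 46 mm high to the lid, with an upright brass knob 16 mm across on top from 46 to 70 mm and a 21 mm cap to 74 mm above the foot; about 180 g. Origin at the centre of its foot, z up when upright. Two to four of cup1..cup4 are present in a run, the others are None
- burner: pierced copper incense burner, bystander, 80 mm across, 136 mm high, origin under its foot
- finial: cast brass lid finial standing on its 44 mm foot, 70 mm high, bystander, origin under its foot
- flux_jar: amber glass jar, 48 mm across, 55 mm high, bystander, origin under its foot
- tin_can: plain metal can, 66 mm across, 90 mm high, bystander, origin under its foot
- tongs: blackened iron tongs lying flat, 260 mm long, bystander, origin at mid-length
- brush: brush lying flat, bystander
Not all that is in view belongs to the job. Leave any pink or purple look-alike of the cup3 alone.

How it is judged:
By the outcome, as a careful person would: the job done as asked, in the order asked, and still so for the second after the job is handed in, with the robot touching nothing.
Of cup1, cup2, cup3, cup4 only 2 to 4 are there at a start; the rules pass over those that are not, and their reading is None.
At some moment in a run one of cup1, cup2, cup3, cup4 may be knocked a few centimetres aside while the robot is not near it.
It also fails if it takes over 208 s, if anything falls off the work surface, if the arm or the gripper's body presses on something with over 40 N, if the wrist force passes 120 N, or if a joint passes its speed limit or range.

## Working session

There is one attempt and no reset: what is moved stays moved. The work goes in short steps, Python scripts to look and compute and a tool call to move; the robot and the scene stay as the last step left them, time stands still between calls to the robot, and variables do not carry over. Pictures are saved under pics/ and viewed, at most 14 in all, crops included, and the job is handed in when it is done.

Besides the shell and the picture viewer there is one more tool, called after "Request:" as name(argument=value, ...) on one line, values as JSON. send_rows: Moves the arm, as the interface text tells. Its arguments: {"type":"object","properties":{"motion":{"type":"array","items":{"type":"array","items":{"type":"number"}}}},"required":["motion"]}

```bash
ls; mkdir -p pics; python3 - <<'E'
from bench import ctrl
import cv2,numpy as np
print(ctrl.get_obs())
for n in("top","side"):
    c=ctrl.camera(n); np.savez(f"pics/{n}0.npz",**c)
    cv2.imwrite(f"pics/{n}0.png",c["color"][...,::-1]); print(n,c["mtx"].tolist(),c["extrinsics"].round(4).tolist())
E
```

```text
pics
{'time_s': 0.0, 'q': array([-1.44928009e+00,  1.81573584e-01,  1.60803312e+00,  1.26481347e-05,
        1.35378243e+00, -2.06295230e-01]), 'dq': array([-0.00024081, -0.00050707, -0.00190475, -0.00050196,  0.00080266,
       -0.00097273]), 'joint_efforts': array([ 7.81897979e-04, -4.44872367e+01, -3.51340628e+01, -3.30524390e-04,
        9.03712789e-03, -1.28243357e-05]), 'eef_pos': array([ 0.18508722, -0.54380349,  0.23035372]), 'eef_rot': array([-8.97169723e-04,  9.86597326e-01,  1.63171413e-01,  4.42334290e-05]), 'wrist_force': array([ 0.21450026,  0.03042232, -0.06833361]), 'torque': array([0.01894295, 0.03015956, 0.00200297]), 'grasp_force': 0.0, 'opening': 0.9978372436025129}
top [[363.4984238145339, 0.0, 318.74094475211825], [0.0, 363.4984238145339, 197.44469061401034], [0.0, 0.0, 1.0]] [[-0.0072, -0.9966, 0.0818, 0.466], [-0.9996, 0.0094, 0.0258, 0.0116], [-0.0265, -0.0816, -0.9963, 1.184], [0.0, 0.0, 0.0, 1.0]]
side [[386.6404033562796, 0.0, 319.8835030758507], [0.0, 386.6404033562796, 206.13187728291567], [0.0, 0.0, 1.0]] [[-0.971, -0.1287, 0.2016, 0.2747], [-0.2387, 0.5739, -0.7833, 1.2189], [-0.0149, -0.8087, -0.588, 0.9913], [0.0, 0.0, 0.0, 1.0]]
```

View pics/top0.png

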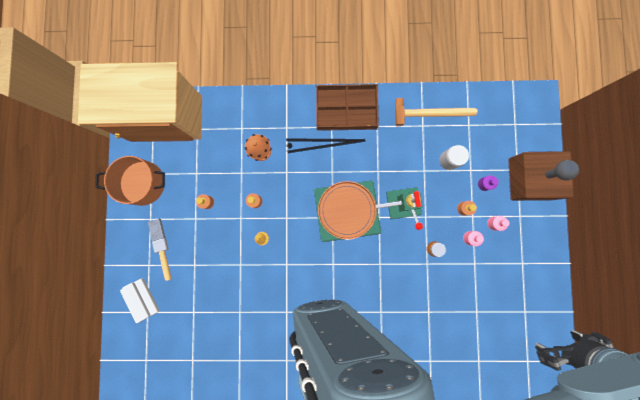

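View pics/side0.png

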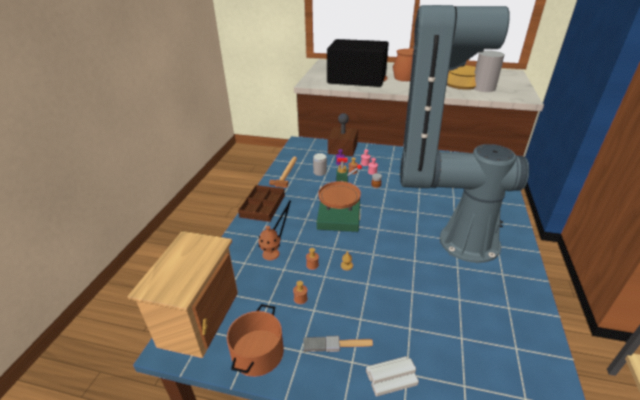

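The top view shows copper cups with brass knobs at (205,201), (253,200) and (468,208). The brass thing at (262,239) should be the finial, and pink/purple look-alikes stand at (488,183), (498,223) and (474,239). The balance pan is at (348,210), the pin at about (411,200) and the lever ball at (419,226). I'll confirm with an enlarged crop and measure.

```bash
cat > h.py <<'E'
import numpy as np,cv2
from bench import ctrl
from scipy.spatial.transform import Rotation as R
def cam(n):
    o=ctrl.get_obs(); c=ctrl.camera(n)
    if n=="wrist":
        T=np.eye(4); q=o["eef_rot"]; T[:3,:3]=R.from_quat([q[1],q[2],q[3],q[0]]).as_matrix(); T[:3,3]=o["eef_pos"]; c["extrinsics"]=T@c["hand_eye"]
    return c
def ray(c,u,v,z):
    E=c["extrinsics"]; d=E[:3,:3]@np.linalg.solve(c["mtx"],[u,v,1]); o=E[:3,3]
    return o+d*(z-o[2])/d[2]
def pt(c,u,v):  # depth point
    E=c["extrinsics"]; z=c["z_map"][int(round(v)),int(round(u))]
    return E[:3,:3]@(np.linalg.solve(c["mtx"],[u,v,1])*z)+E[:3,3]
def cloud(c):
    v,u=np.mgrid[:400,:640]; P=np.stack([u,v,np.ones_like(u)],-1)@np.linalg.inv(c["mtx"]).T*c["z_map"][...,None]
    return P@c["extrinsics"][:3,:3].T+c["extrinsics"][:3,3]
def blobs(m,lo=3):
    n,l,s,ce=cv2.connectedComponentsWithStats(m.astype(np.uint8))
    return [(ce[i],s[i,4],l==i) for i in range(1,n) if s[i,4]>=lo]
def tool(): # down-tool state
    o=ctrl.get_obs();q=o["eef_rot"];M=R.from_quat([q[1],q[2],q[3],q[0]]).as_matrix();return o,M
E
python3 - <<'E'
from h import *
t=dict(np.load("pics/top0.npz")); s=dict(np.load("pics/side0.npz"))
a=t["color"][170:260,180:280]; b=t["color"][170:260,390:510]
im=np.hstack([cv2.resize(a,None,fx=3.6,fy=3.6,interpolation=3),cv2.resize(b,None,fx=3.6,fy=3.6,interpolation=3)])[...,::-1]
a=s["color"][140:230,300:400]; b=s["color"][225:315,250:370]
im2=np.hstack([cv2.resize(a,None,fx=3.0,fy=3.0,interpolation=3),cv2.resize(b,None,fx=3.,fy=3.,interpolation=3)])[...,::-1]
im2=cv2.copyMakeBorder(im2,0,0,0,im.shape[1]-im2.shape[1],0)
cv2.imwrite("pics/crop0.png",np.vstack([im,im2]))
P=cloud(t); hsv=cv2.cvtColor(t["color"],cv2.COLOR_RGB2HSV)
obj=(P[...,2]>.02)&(P[...,2]<.3)
for c,n,m in blobs(obj,15):
    if n<9000: print("obj",c.round(1),n,P[m].mean(0).round(3),"zmax",np.percentile(P[m][:,2],95).round(3),hsv[m].mean(0).round())
red=((hsv[...,0]<4)|(hsv[...,0]>176))&(hsv[...,1]>200)&(hsv[...,2]>120)
for c,n,m in blobs(red,3): print("red",c,n,P[m].mean(0).round(4),P[m].max(0).round(3))
# pan: copper region in z band
pm=(P[...,2]>.1)&(P[...,2]<.135)&(abs(P[...,1]+.07)<.13)&(abs(P[...,0]-.43)<.15)
for c,n,m in blobs(pm,50): 
  cc,r=cv2.minEnclosingCircle(P[m][:,:2].astype(np.float32)); print("pan",c,n,cc,r,P[m][:,2].mean())
E
```

```text
obj [139.  101.3] 8461 [0.822 0.539 0.199] zmax 0.234 [ 21.  98. 210.]
obj [347.  105.4] 805 [ 0.859 -0.052  0.034] zmax 0.042 [ 21. 127. 104.]
obj [  5.9 198.2] 2913 [0.569 1.049 0.044] zmax 0.075 [ 12. 152. 112.]
obj [427.  111.5] 616 [ 0.837 -0.311  0.024] zmax 0.028 [ 19. 110. 227.]
obj [257.3 146.7] 531 [0.713 0.227 0.093] zmax 0.121 [ 19. 143. 178.]
obj [454.1 156.9] 507 [ 0.677 -0.374  0.078] zmax 0.093 [ 98.   9. 208.]
obj [542.5 175.4] 2959 [ 0.614 -0.619  0.105] zmax 0.201 [ 28. 120. 116.]
obj [130.3 180.1] 1392 [0.618 0.634 0.063] zmax 0.09 [ 19. 134. 131.]
obj [488.7 182.4] 204 [ 0.601 -0.487  0.049] zmax 0.075 [141. 150. 191.]
obj [357.7 209.4] 4099 [ 0.518 -0.076  0.098] zmax 0.129 [ 33. 124. 195.]
obj [252.7 200.2] 170 [0.553 0.249 0.049] zmax 0.075 [ 19. 138. 218.]
obj [203.1 201. ] 175 [0.551 0.406 0.049] zmax 0.075 [ 20. 137. 213.]
obj [467.2 207.7] 198 [ 0.523 -0.418  0.049] zmax 0.076 [ 16. 143. 212.]
obj [498.9 222.8] 213 [ 0.476 -0.513  0.049] zmax 0.075 [166.  74. 238.]
obj [474.2 238.2] 200 [ 0.429 -0.435  0.05 ] zmax 0.076 [166.  71. 242.]
obj [259.7 238.3] 100 [0.433 0.226 0.048] zmax 0.063 [ 21. 157. 202.]
obj [159.6 247.6] 41 [0.405 0.554 0.021] zmax 0.025 [104.  27. 231.]
obj [436.1 249.1] 218 [ 0.397 -0.318  0.049] zmax 0.058 [ 91.  50. 210.]
obj [137.4 300.8] 782 [0.24  0.613 0.035] zmax 0.046 [ 97.   8. 233.]
obj [319.8 301.3] 58 [0.288 0.034 0.288] zmax 0.299 [105.  71. 108.]
obj [582.  335.7] 156 [ 0.204 -0.59   0.277] zmax 0.299 [86. 26. 76.]
obj [541.  349.8] 124 [ 0.172 -0.49   0.281] zmax 0.299 [94. 38. 96.]
red [416.96226415 198.67924528] 53 [ 0.5428 -0.2337  0.1758] [ 0.561 -0.226  0.179]
red [418.57142857 225.82142857] 28 [ 0.468  -0.2345  0.182 ] [0.476 0.012 1.184]
pan [346.57371007 211.8992629 ] 2442 (0.5162985324859619, -0.041517794132232666) 0.0845898911356926 0.11397497067514994
```

View pics/crop0.png

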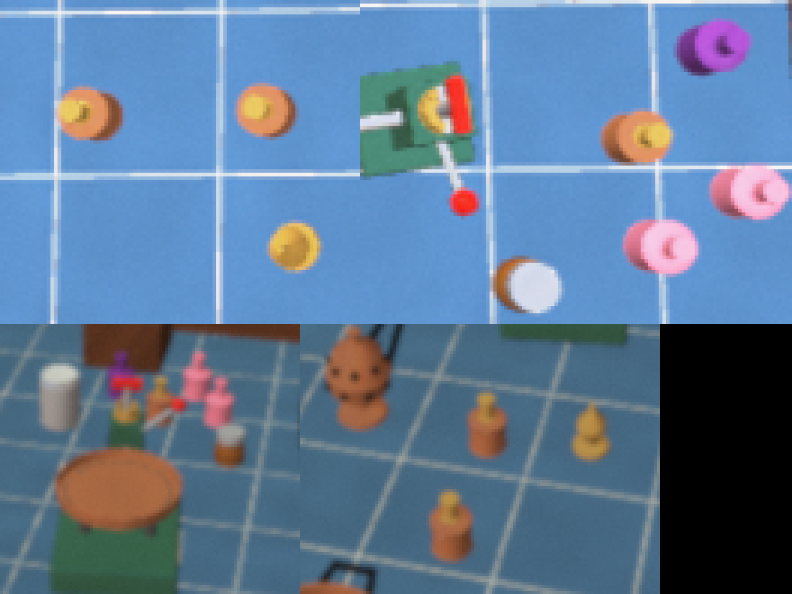

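Three copper cups with brass knobs fit the description: (205,201), (253,200) and (468,208). The brass piece at (262,239) has the finial's stepped dome and foot, and the pink and purple ones at (498,223), (474,239) and (488,183) are decoys. The balance is yawed about 8°. I'll move above the pin.

Request:
send_rows(motion=[[0,0,5.4,0,0,-10,-1],[0,0,5.4,0,0,-10,-1],[0,0,0,25,-16,-10,-1],[0,0,0,25,-16,-10,-1],[0,0,0,25,-16,-10,-1],[0,0,0,25,-16,-10,-1],[0,0,0,25,-16,-10,-1],[0,0,0,25,-16,0,-1],[0,0,0,25,-16,0,-1],[0,0,0,25,-16,0,-1]])

```text
time_s: 1.1
eef_pos: [0.3661, -0.3888, 0.301]
eef_rot: [-0.0, 0.998, 0.07, -0.0]
wrist_force: [0.5, 0.1, 1.0]
opening: 0.999
grasp_force: 0.0
```

Request:
send_rows(motion=[[0,0,0,25,-16,0,-1],[0,0,0,25,-16,0,-1],[0,0,0,25,-16,0,-1],[0,0,0,25,-16,0,-1],[0,0,0,25,-16,0,-1],[0,0,0,25,-16,0,-1],[0,0,0,25,-16,0,-1],[0,0,0,20,-16,0,-1],[0,0,0,0,0,0,-1],[0,0,0,0,0,0,-1]])

```text
time_s: 2.1
eef_pos: [0.5406, -0.2357, 0.3007]
eef_rot: [-0.0, 0.998, 0.07, -0.001]
wrist_force: [-0.7, 0.3, 0.2]
opening: 0.996
grasp_force: 0.0
```

```bash
cat >> h.py <<'E'
def psi(M): return np.degrees(np.arctan2(M[1,0],M[0,0]))
def go(x,y,z,yaw=None):
    """mm in tool axes after turning to yaw (deg); rz to apply first"""
    o,M=tool(); p=psi(M); yaw=p if yaw is None else yaw
    d=(np.array([x,y,z])-o["eef_pos"])*1e3; a=np.radians(yaw)
    print("psi %.1f rz %.1f  tx %.1f ty %.1f tz %.1f"%(p,p-yaw,d[0]*np.cos(a)+d[1]*np.sin(a),d[0]*np.sin(a)-d[1]*np.cos(a),-d[2]))
def redm(c):
    h=cv2.cvtColor(c["color"],cv2.COLOR_RGB2HSV)
    return ((h[...,0]<5)|(h[...,0]>175))&(h[...,1]>190)&(h[...,2]>90)
E
python3 - <<'E'
from h import *
c=cam("wrist"); cv2.imwrite("pics/w1.png",c["color"][...,::-1]); np.savez("pics/w1.npz",**c)
o,M=tool(); print(o["eef_pos"],psi(M),M.round(3).tolist(),o["opening"],o["time_s"]); print(c["hand_eye"].round(3).tolist(),c["mtx"].tolist())
P=cloud(c)
for ce,n,m in blobs(redm(c),40):
    r=cv2.minAreaRect(np.argwhere(m)[:,::-1].astype(np.float32)); print(ce,n,r,P[m].mean(0).round(4),np.percentile(P[m],5,0).round(4),np.percentile(P[m],95,0).round(4))
E
```

```text
[ 0.54029924 -0.23620998  0.3008317 ] 7.994109664963848 [[0.99, 0.139, -0.001], [0.139, -0.99, 0.0], [-0.001, -0.0, -1.0]] 0.9988622748665025 2.15
[[-0.0, -0.953, -0.302, 0.076], [1.0, -0.0, 0.001, 0.001], [-0.001, -0.302, 0.953, -0.144], [0.0, 0.0, 0.0, 1.0]] [[292.8429765053775, 0.0, 316.8032146579722], [0.0, 292.8429765053775, 202.85188483897514], [0.0, 0.0, 1.0]]
[316.02226721 188.02226721] 494 ((315.765625, 188.4379425048828), (11.606634140014648, 45.09371566772461), 1.5911403894424438) [ 0.5467 -0.2353  0.1773] [ 0.5269 -0.2409  0.1752] [ 0.5656 -0.2297  0.178 ]
[315.86530612 244.66938776] 245 ((316.0, 244.5), (17.0, 16.0), 90.0) [ 0.4733 -0.2453  0.1452] [ 0.4645 -0.2535  0.1391] [ 0.4795 -0.2374  0.1474]
```

View pics/w1.png

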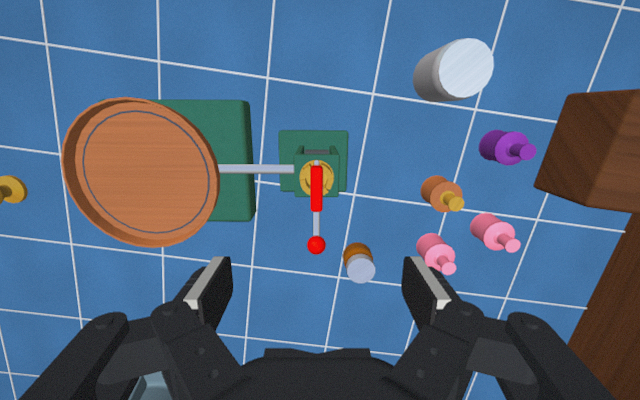

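The wrist view shows the pin's T bar at (316,188) and the lever ball at (316,245), both in line with the tool, so the yaw is about 8°. I'll descend and grip the bar.

Request:
send_rows(motion=[[0,0,0,5.5,-0.5,20,-1],[0,0,0,0,0,20,-1],[0,0,0,0,0,20,-1],[0,0,0,0,0,20,-1],[0,0,0,0,0,20,-1],[0,0,0,0,0,20,-1],[0,0,0,0,0,16,-1],[0,0,0,0,0,10,-1],[0,0,0,0,0,5,-1],[0,0,0,0,0,0,-1]])

```text
time_s: 3.15
eef_pos: [0.5457, -0.2351, 0.15]
eef_rot: [-0.0, 0.998, 0.069, -0.0]
wrist_force: [-0.0, -0.2, -0.1]
opening: 1.0
grasp_force: 0.0
```

Request:
send_rows(motion=[[0,0,0,0,0,0,1],[0,0,0,0,0,0,1],[0,0,0,0,0,0,1],[0,0,0,0,0,0,1],[0,0,0,0,0,0,1],[0,0,0,0,0,0,1],[0,0,0,0,0,0,1],[0,0,0,0,0,0,1],[0,0,0,0,0,0,1],[0,0,0,0,0,0,1]])

```text
time_s: 4.15
eef_pos: [0.5463, -0.2343, 0.1507]
eef_rot: [-0.0, 0.998, 0.07, 0.0]
wrist_force: [-1.2, 4.0, 5.8]
opening: 0.128
grasp_force: 61.0
```

Request:
send_rows(motion=[[0,0,0,0,0,-2,1],[0,0,0,0,0,-2,1],[0,0,0,0,0,-3,1],[0,0,0,0,0,-3,1],[0,0,0,0,0,-3,1],[0,0,0,0,0,-3,1],[0,0,0,0,0,-2,1],[0,0,0,0,0,0,1],[0,0,0,0,0,0,1],[0,0,0,0,0,0,1]])

```text
time_s: 5.15
eef_pos: [0.546, -0.2343, 0.1679]
eef_rot: [-0.0, 0.998, 0.07, -0.0]
wrist_force: [3.4, 3.1, -8.3]
opening: 0.132
grasp_force: 58.9
```

Request:
send_rows(motion=[[0,0,0,0,0,-1,1],[0,0,-6,0,0,0,1],[0,0,-6,0,0,0,1],[0,0,-6,0,0,0,1],[0,0,-6,0,0,0,1],[0,0,-6,0,0,0,1],[0,0,-6,0,0,0,1],[0,0,-6,0,0,0,1],[0,0,-6,0,0,0,1],[0,0,-6,0,0,0,1]])

```text
time_s: 6.15
eef_pos: [0.5456, -0.2336, 0.1685]
eef_rot: [-0.001, 0.856, 0.517, -0.0]
wrist_force: [2.8, 6.2, -9.0]
opening: 0.124
grasp_force: 59.0
```

Request:
send_rows(motion=[[0,0,-6,0,0,0,1],[0,0,-6,0,0,0,1],[0,0,-5.5,0,0,0,1],[0,0,0,0,0,0,1],[0,0,0,0,0,0,1],[0,0,0,0,0,2,1],[0,0,0,0,0,2,1],[0,0,0,0,0,2,1],[0,0,0,0,0,1,1],[0,0,0,0,0,0,1]])

```text
time_s: 7.15
eef_pos: [0.5454, -0.2335, 0.1617]
eef_rot: [-0.002, 0.769, 0.639, 0.0]
wrist_force: [1.7, 5.8, -7.3]
opening: 0.126
grasp_force: 59.5
```

```bash
python3 - <<'E'
from h import *
o,M=tool(); print(o["eef_pos"],psi(M),o["wrist_force"],o["torque"],o["opening"])
c=cam("side"); cv2.imwrite("pics/s2.png",cv2.resize(c["color"][120:220,290:420],None,fx=5,fy=5,interpolation=2)[...,::-1])
E
```

```text
[ 0.54539363 -0.23350628  0.16172283] 79.49355773129544 [ 1.7464788   5.8438867  -7.29743536] [ 1.06428802 -0.34798414  0.03515358] 0.12634415734257431
```

View pics/s2.png

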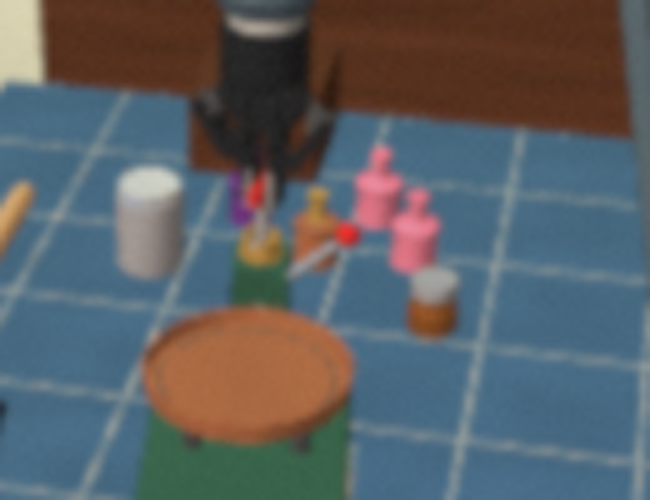

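The bar has turned across (pixel (258,192) in the crop) and is near the notch height. I'll let it settle and release it.

Request:
send_rows(motion=[[0,0,0,0,0,1,1],[0,0,0,0,0,0,1],[0,0,0,0,0,0,0.5],[0,0,0,0,0,0,0],[0,0,0,0,0,0,-0.5],[0,0,0,0,0,0,-1],[0,0,0,0,0,0,-1],[0,0,0,0,0,-20,-1],[0,0,0,0,0,-30,-1],[0,0,0,0,0,-40,-1]])

```text
time_s: 8.2
eef_pos: [0.545, -0.2342, 0.2503]
eef_rot: [-0.002, 0.769, 0.639, -0.001]
wrist_force: [0.4, -0.0, -0.8]
opening: 0.993
grasp_force: 0.0
```

Request:
send_rows(motion=[[0,0,8.5,0,0,-30,1],[0,0,8.5,0,0,0,1],[0,0,8.5,0,0,0,1],[0,0,8.5,0,0,0,1],[0,0,8.5,0,0,0,1],[0,0,8.5,0,0,0,1],[0,0,8.5,0,0,0,1],[0,0,8.5,0,0,0,1],[0,0,3.5,0,0,0,1],[0,0,0,0,0,0,1]])

```text
time_s: 9.2
eef_pos: [0.5461, -0.2349, 0.2813]
eef_rot: [0.0, 0.998, 0.069, -0.0]
wrist_force: [-0.3, 0.4, 0.0]
opening: -0.002
grasp_force: 0.0
```

```bash
python3 - <<'E'
from h import *
c=cam("wrist"); cv2.imwrite("pics/w3.png",c["color"][...,::-1])
P=cloud(c);o,M=tool(); print(o["eef_pos"],psi(M),o["opening"])
for ce,n,m in blobs(redm(c),40):
    r=cv2.minAreaRect(np.argwhere(m)[:,::-1].astype(np.float32)); print(ce,n,r,P[m].mean(0).round(4),np.percentile(P[m],5,0).round(4),np.percentile(P[m],95,0).round(4))
E
```

```text
[ 0.54610244 -0.23487849  0.28131833] 8.065436262594385 0.0013190527805087785
[315.79815303 203.24934037] 758 ((316.1028747558594, 203.18344116210938), (49.66775131225586, 15.787165641784668), 18.004161834716797) [ 0.5466 -0.2352  0.1868] [ 0.5393 -0.254   0.179 ] [ 0.5532 -0.2168  0.1885]
```

The bar's top is at 0.187 (+11 mm) and it is turned about 72°, so the pin rests in its notch. Next I'll push the lever down with shut fingers, following the ball's arc.

Request:
send_rows(motion=[[0,0,0,-25,0,0,1],[0,0,0,-25,0,0,1],[0,0,0,-25,0,0,1],[0,0,0,0,0,30,1],[0,0,0,0,0,30,1],[0,0,0,0,0,30,1],[0,0,0,0,0,25,1],[0,0,0,0,0,7,1],[0,0,0,0,0,5,1],[0,0,0,0,0,2,1]])

```text
time_s: 10.25
eef_pos: [0.4724, -0.2456, 0.153]
eef_rot: [0.0, 0.998, 0.07, 0.0]
wrist_force: [0.1, 0.2, -0.8]
opening: 0.004
grasp_force: 0.0
```

Request:
send_rows(motion=[[0,0,0,-7,0,10,1],[0,0,0,-7,0,11,1],[0,0,0,-5,0,11,1],[0,0,0,-4,0,12,1],[0,0,0,-2,0,12,1],[0,0,0,-1,0,12,1],[0,0,0,1,0,10,1],[0,0,0,1,0,10,1],[0,0,0,2,0,8,1],[0,0,0,2,0,7,1]])

```text
time_s: 11.25
eef_pos: [0.4523, -0.2478, 0.0485]
eef_rot: [-0.0, 0.998, 0.07, -0.0]
wrist_force: [-0.1, -0.5, 1.5]
opening: -0.002
grasp_force: 0.4
```

Request:
send_rows(motion=[[0,0,0,0,0,2,1],[0,0,0,0,0,0,1],[0,0,0,0,0,0,1],[0,0,0,0,0,-10,1],[0,0,0,-5,0,-30,1],[0,0,0,-5,0,-40,1],[0,0,0,0,0,-45,1],[0,0,0,0,0,-45,-1],[0,0,0,0,0,-45,-1],[0,0,0,0,0,0,-1]])

```text
time_s: 12.25
eef_pos: [0.4449, -0.2519, 0.271]
eef_rot: [0.005, 0.998, 0.07, 0.005]
wrist_force: [0.7, 0.3, -0.6]
opening: 0.504
grasp_force: 0.0
```

```bash
python3 - <<'E'
from h import *
c=cam("wrist"); cv2.imwrite("pics/w4.png",c["color"][...,::-1])
P=cloud(c);o,M=tool(); print(o["eef_pos"],psi(M),o["opening"])
for ce,n,m in blobs(redm(c),20):
    print(ce,n,P[m].mean(0).round(4),np.percentile(P[m],5,0).round(4),np.percentile(P[m],95,0).round(4))
E
```

```text
[ 0.44378455 -0.25084771  0.26742396] 7.984951441474645 0.5966984834185872
[309.61598441  76.46978558] 1026 [ 0.5437 -0.235   0.1877] [ 0.5371 -0.2539  0.1845] [ 0.5506 -0.2166  0.1887]
[311.65909091 168.36931818] 176 [ 0.4526 -0.248   0.0493] [ 0.4442 -0.256   0.0413] [ 0.459  -0.2399  0.0479]
```

View pics/w4.png

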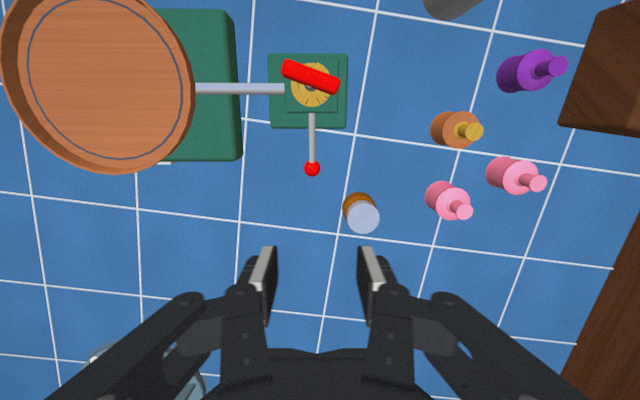

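The lever is down: the ball is at (312,168) and the bar is resting across at (310,77). I'll press the ball once more to be sure it's fully lowered.

Request:
send_rows(motion=[[0,0,0,9,-1.5,20,1],[0,0,0,0,0,40,1],[0,0,0,0,0,40,1],[0,0,0,0,0,40,1],[0,0,0,0,0,40,1],[0,0,0,0,0,28,1],[0,0,0,0,0,8,1],[0,0,0,0,0,4,1],[0,0,0,0,0,4,1],[0,0,0,0,0,0,1]])

```text
time_s: 13.3
eef_pos: [0.449, -0.2453, 0.0442]
eef_rot: [-0.002, 0.998, 0.071, -0.003]
wrist_force: [-29.3, 19.1, 71.0]
opening: 0.001
grasp_force: 36.5
```

The 71 N reading means the lever sits hard on its stop, so I'll back off. Next is cup C at (0.523,-0.418); I'll rise and go above it with yaw -22°.

Request:
send_rows(motion=[[0,0,0,0,0,-8,1],[0,0,0,0,0,-30,1],[0,0,0,0,0,-40,1],[0,0,0,0,0,-40,-1],[0,0,0,0,0,-40,-1],[0,0,0,0,0,-40,-1],[0,0,7.5,0,0,0,-1],[0,0,7.5,0,0,0,-1],[0,0,7.5,0,0,0,-1],[0,0,7.5,0,0,0,-1]])

```text
time_s: 14.3
eef_pos: [0.4504, -0.2463, 0.2364]
eef_rot: [-0.0, 0.981, -0.194, -0.0]
wrist_force: [0.3, 0.6, 0.2]
opening: 1.0
grasp_force: 0.0
```

Request:
send_rows(motion=[[0,0,0,28,26,0,-1],[0,0,0,28,26,0,-1],[0,0,0,28,26,0,-1],[0,0,0,28,26,0,-1],[0,0,0,21,26,0,-1],[0,0,0,0,0,0,-1],[0,0,0,0,0,0,-1],[0,0,0,0,0,0,-1],[0,0,0,0,0,0,-1],[0,0,0,0,0,0,-1]])

```text
time_s: 15.3
eef_pos: [0.5255, -0.4161, 0.2368]
eef_rot: [0.0, 0.982, -0.191, 0.0]
wrist_force: [-1.2, -0.2, 0.1]
opening: 0.999
grasp_force: 0.0
```

```bash
cat >> h.py <<'E'
def cups(c,z=.074):
    "brass knob caps -> world xy at cap height, by depth band"
    P=cloud(c); h=cv2.cvtColor(c["color"],cv2.COLOR_RGB2HSV); out=[]
    b=(h[...,0]<30)&(h[...,0]>4)&(h[...,1]>90)&(abs(P[...,2]-z)<.008)
    for ce,n,m in blobs(b,12):
        q=ray(c,*ce,z); out.append((ce.round(1),n,q.round(4),P[m].mean(0).round(4)))
    return out
E
python3 - <<'E'
from h import *
c=cam("wrist"); cv2.imwrite("pics/w5.png",c["color"][...,::-1])
o,M=tool(); print(o["eef_pos"],psi(M),o["wrist_force"])
for r in cups(c): print(r)
t=cam("top")
for r in cups(t): print("top",r)
E
```

```text
[ 0.52549874 -0.4162454   0.23679795] -21.975583616238588 [ 0.59637995 -0.63919143 -0.62653202]
(array([436.8,  50.8]), np.int32(772), array([ 0.6035, -0.5714,  0.074 ]), array([ 0.6027, -0.5713,  0.0742]))
(array([323., 182.]), np.int32(291), array([ 0.5256, -0.425 ,  0.074 ]), array([ 0.5258, -0.4251,  0.075 ]))
top (array([191.4, 116.7]), np.int32(119), array([0.8162, 0.4402, 0.074 ]), array([0.8165, 0.4403, 0.0736]))
top (array([  2. , 130.5]), np.int32(304), array([0.7807, 1.0487, 0.074 ]), array([0.7812, 1.0494, 0.0732]))
top (array([148.2, 137. ]), np.int32(39), array([0.753, 0.576, 0.074]), array([0.7526, 0.5754, 0.0752]))
top (array([171.3, 136.8]), np.int32(12), array([0.7528, 0.5023, 0.074 ]), array([0.7528, 0.5022, 0.0741]))
top (array([263.5, 150.6]), np.int32(89), array([0.705 , 0.2112, 0.074 ]), array([0.705 , 0.2113, 0.0737]))
top (array([519.6, 168.6]), np.int32(76), array([ 0.6394, -0.571 ,  0.074 ]), array([ 0.6393, -0.5705,  0.0749]))
top (array([113. , 176.4]), np.int32(158), array([0.6291, 0.6835, 0.074 ]), array([0.6293, 0.6838, 0.0736]))
top (array([148.9, 184.8]), np.int32(111), array([0.6016, 0.5688, 0.074 ]), array([0.6017, 0.5687, 0.0742]))
top (array([199. , 200.2]), np.int32(33), array([0.552 , 0.4105, 0.074 ]), array([0.5521, 0.4108, 0.0731]))
top (array([250.1, 199.2]), np.int32(36), array([0.5535, 0.252 , 0.074 ]), array([0.5536, 0.252 , 0.074 ]))
top (array([472.1, 207.1]), np.int32(39), array([ 0.5234, -0.4234,  0.074 ]), array([ 0.5234, -0.4233,  0.0744]))
```

View pics/w5.png

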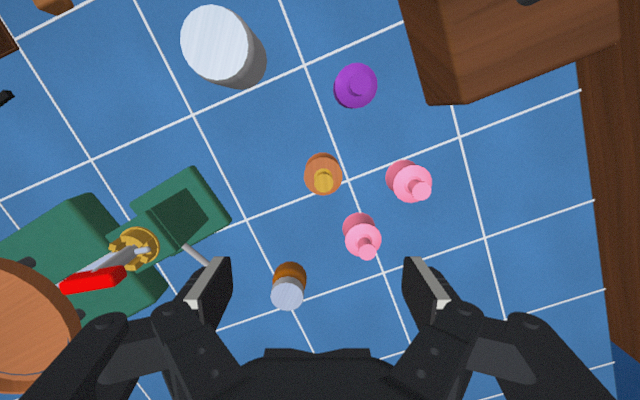

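Cup C's brass knob is at (323,182), between the purple and pink decoys, and measures (0.525,-0.4245). I'll descend and grip its body.

Request:
send_rows(motion=[[0,0,0,2.6,8,20,-1],[0,0,0,0,0,30,-1],[0,0,0,0,0,30,-1],[0,0,0,0,0,30,-1],[0,0,0,0,0,30,-1],[0,0,0,0,0,30,-1],[0,0,0,0,0,30,-1],[0,0,0,0,0,15,-1],[0,0,0,0,0,9,-1],[0,0,0,0,0,0,-1]])

```text
time_s: 16.4
eef_pos: [0.5246, -0.425, 0.0117]
eef_rot: [-0.0, 0.982, -0.191, -0.001]
wrist_force: [0.1, 0.2, 0.4]
opening: 1.0
grasp_force: 0.0
```

Request:
send_rows(motion=[[0,0,0,0,0,0,1],[0,0,0,0,0,0,1],[0,0,0,0,0,0,1],[0,0,0,0,0,0,1],[0,0,0,0,0,0,1],[0,0,0,0,0,0,1],[0,0,0,0,0,-20,1],[0,0,0,0,0,-20,1],[0,0,0,0,0,-30,1],[0,0,0,0,0,-30,1]])

```text
time_s: 17.4
eef_pos: [0.5243, -0.4248, 0.1126]
eef_rot: [-0.001, 0.982, -0.191, -0.001]
wrist_force: [-0.1, -0.3, -1.9]
opening: 0.52
grasp_force: 61.5
```

```bash
python3 - <<'E'
from h import *
o,M=tool(); print(o["eef_pos"],psi(M),o["wrist_force"],o["opening"])
t=cam("top"); P=cloud(t); h=cv2.cvtColor(t["color"],cv2.COLOR_RGB2HSV)
m=(h[...,0]<20)&(h[...,1]>90)&(abs(P[...,2]-.12)<.012)&(np.hypot(P[...,0]-.516,P[...,1]+.042)<.12)
q=P[m]; print(m.sum(),np.percentile(q[:,2],[5,50,95]))
for ce,n,mm in blobs(m,200): print(cv2.minEnclosingCircle(P[mm][:,:2].astype(np.float32)), (P[mm].min(0)+P[mm].max(0))/2)
w=dict(np.load("pics/w1.npz")); P=cloud(w); h=cv2.cvtColor(w["color"],cv2.COLOR_RGB2HSV)
m=(h[...,0]<20)&(h[...,1]>90)&(abs(P[...,2]-.12)<.012)&(np.hypot(P[...,0]-.516,P[...,1]+.042)<.12)
for ce,n,mm in blobs(m,200): print("w",cv2.minEnclosingCircle(P[mm][:,:2].astype(np.float32)), (P[mm].min(0)+P[mm].max(0))/2)
E
```

```text
[ 0.52429263 -0.42479698  0.11257   ] -22.02198779127363 [-0.12928219 -0.31614499 -1.92726604] 0.5198561196053719
2541 [0.10994875 0.11325131 0.12530861]
((0.5168265104293823, -0.04172828420996666), 0.0843416303396225) [ 0.51627781 -0.04144125  0.11984937]
w ((0.5186947584152222, -0.041989438235759735), 0.08519047498703003) [ 0.51812684 -0.04243572  0.12087044]
w ((0.5179697871208191, -0.04168087616562843), 0.07064680010080338) [ 0.51760249 -0.04180165  0.11407711]
```

Request:
send_rows(motion=[[0,0,0,0,0,-30,1],[0,0,0,0,0,-30,1],[0,0,0,0,0,-30,1],[0,0,0,0,0,-32,1],[0,0,0,-5,-16,0,1],[0,0,0,-10,-32,0,1],[0,0,0,-10,-32,0,1],[0,0,0,-10,-32,0,1],[0,0,0,-10,-32,0,1],[0,0,0,-10,-32,0,1]])

```text
time_s: 18.45
eef_pos: [0.5391, -0.2393, 0.2328]
eef_rot: [-0.0, 0.982, -0.191, -0.001]
wrist_force: [1.2, 0.8, -1.0]
opening: 0.521
grasp_force: 61.6
```

Request:
send_rows(motion=[[0,0,0,-10,-32,0,1],[0,0,0,-10,-32,0,1],[0,0,0,-10,-32,0,1],[0,0,0,-10,-32,0,1],[0,0,0,-10,-32,0,1],[0,0,0,-10,-16,0,1],[0,0,0,-5,0,0,1],[0,0,0,0,0,0,1],[0,0,0,0,0,0,1],[0,0,0,0,0,0,1]])

```text
time_s: 19.45
eef_pos: [0.5456, -0.0551, 0.2341]
eef_rot: [0.0, 0.981, -0.192, 0.0]
wrist_force: [0.1, -0.9, -2.0]
opening: 0.522
grasp_force: 61.7
```

```bash
python3 - <<'E'
from h import *
o,M=tool(); print(o["eef_pos"],o["opening"],o["time_s"]); go(.5546,-.057,.130)
E
```

```text
[ 0.54557519 -0.05507101  0.23411283] 0.5219677657033096 19.45
psi -22.1 rz 0.0  tx 9.1 ty -1.6 tz 104.1
```

Request:
send_rows(motion=[[0,0,0,4,-1,20,1],[0,0,0,5,-0.5,25,1],[0,0,0,0,0,25,1],[0,0,0,0,0,20,1],[0,0,0,0,0,12,1],[0,0,0,0,0,4,1],[0,0,0,0,0,2,1],[0,0,0,0,0,2,1],[0,0,0,0,0,2,1],[0,0,0,0,0,0,1]])

```text
time_s: 20.45
eef_pos: [0.5553, -0.0565, 0.1232]
eef_rot: [0.0, 0.982, -0.191, 0.001]
wrist_force: [0.5, -1.0, 1.6]
opening: 0.523
grasp_force: 61.6
```

Request:
send_rows(motion=[[0,0,0,0,0,0,0.0],[0,0,0,0,0,0,-0.2],[0,0,0,0,0,0,-0.45],[0,0,0,0,0,0,-0.5],[0,0,0,0,0,0,-0.5],[0,0,0,0,0,-15,-0.5],[0,0,0,0,0,-25,-0.5],[0,0,0,0,0,-35,-0.5],[0,0,0,0,0,-40,-1],[0,0,0,0,0,-10,-1]])

```text
time_s: 21.45
eef_pos: [0.557, -0.0567, 0.2539]
eef_rot: [0.001, 0.982, -0.191, 0.005]
wrist_force: [0.6, -1.3, -0.1]
opening: 1.002
grasp_force: 0.0
```

```bash
python3 - <<'E'
from h import *
o,M=tool(); print(o["eef_pos"],o["opening"],o["time_s"])
c=cam("wrist"); cv2.imwrite("pics/w6.png",c["color"][...,::-1])
t=cam("top")
for r in cups(t): print("top",r) if abs(r[2][0]-.5)<.1 else 0
for r in cups(t,.184): print("pan",r)
go(.5535,.252,.25,98)
E
```

```text
[ 0.55697604 -0.05672619  0.25387065] 1.001693881316655 21.45
top (array([198.9, 200.3]), np.int32(36), array([0.5517, 0.4108, 0.074 ]), array([0.5517, 0.411 , 0.0734]))
top (array([250.1, 199.2]), np.int32(36), array([0.5535, 0.252 , 0.074 ]), array([0.5536, 0.2522, 0.0732]))
pan (array([159.1, 113.4]), np.int32(252), array([0.7924, 0.4906, 0.184 ]), array([0.7925, 0.4905, 0.1841]))
psi -22.0 rz -120.0  tx 305.8 ty 40.5 tz 0.8
```

View pics/w6.png

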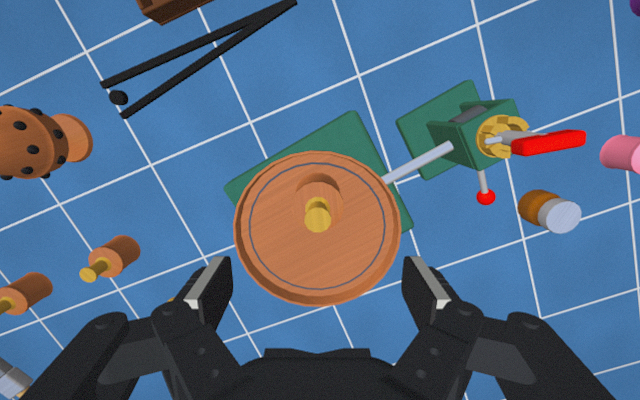

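The cup stands in the pan at (318,200) and the pan has sunk slightly. Next is cup B at yaw 38°.

Request:
send_rows(motion=[[0,0,-8.5,0,0,0,-1],[0,0,-8.5,0,0,0,-1],[0,0,-8.5,0,0,0,-1],[0,0,-8.5,0,0,0,-1],[0,0,-8.5,0,0,0,-1],[0,0,-8.5,0,0,0,-1],[0,0,-8.5,0,0,0,-1],[0,0,-0.5,22,-27,0,-1],[0,0,0,22,-27,0,-1],[0,0,0,22,-27,0,-1]])

```text
time_s: 22.55
eef_pos: [0.5559, 0.0494, 0.2455]
eef_rot: [-0.001, 0.946, 0.325, -0.001]
wrist_force: [1.0, 0.0, 0.3]
opening: 0.998
grasp_force: 0.0
```

Request:
send_rows(motion=[[0,0,0,22,-27,0,-1],[0,0,0,22,-27,0,-1],[0,0,0,22,-27,0,-1],[0,0,0,22,-27,0,-1],[0,0,0,20,-27,0,-1],[0,0,0,14,-29,0,-1],[0,0,0,0,0,0,-1],[0,0,0,0,0,0,-1],[0,0,0,0,0,0,-1],[0,0,0,0,0,0,-1]])

```text
time_s: 23.55
eef_pos: [0.5523, 0.2516, 0.2468]
eef_rot: [0.0, 0.946, 0.325, -0.0]
wrist_force: [0.8, -0.2, -0.3]
opening: 1.0
grasp_force: 0.0
```

```bash
python3 - <<'E'
from h import *
o,M=tool(); print(o["eef_pos"],psi(M))
c=cam("wrist"); cv2.imwrite("pics/w7.png",c["color"][...,::-1])
for r in cups(c): print(r); go(r[2][0],r[2][1],.0115)
E
```

```text
[0.55227216 0.25159907 0.24683092] 37.900629508846926
(array([446.1,  18.8]), np.int32(49), array([0.7524, 0.2517, 0.074 ]), array([0.7522, 0.2517, 0.0744]))
psi 37.9 rz 0.0  tx 157.9 ty 122.8 tz 235.6
(array([412.2,  70. ]), np.int32(906), array([0.7004, 0.2462, 0.074 ]), array([0.6998, 0.2459, 0.0749]))
psi 37.9 rz 0.0  tx 113.5 ty 95.2 tz 235.6
(array([192.2,  85.7]), np.int32(367), array([0.5538, 0.411 , 0.074 ]), array([0.554 , 0.4106, 0.075 ]))
psi 37.9 rz 0.0  tx 99.0 ty -124.9 tz 235.6
(array([463.,  87.]), np.int32(42), array([0.7204, 0.1949, 0.074 ]), array([0.7206, 0.1947, 0.0733]))
psi 37.9 rz 0.0  tx 97.8 ty 147.9 tz 235.6
(array([317.6, 179.5]), np.int32(270), array([0.5552, 0.2519, 0.074 ]), array([0.5554, 0.2521, 0.0752]))
psi 37.9 rz 0.0  tx 2.4 ty 1.5 tz 235.6
(array([272.2, 264.8]), np.int32(35), array([0.4375, 0.2302, 0.074 ]), array([0.4351, 0.2293, 0.0697]))
psi 37.9 rz 0.0  tx -103.8 ty -53.7 tz 235.6
```

Request:
send_rows(motion=[[0,0,0,2.2,1.5,30,-1],[0,0,0,0,0,30,-1],[0,0,0,0,0,30,-1],[0,0,0,0,0,30,-1],[0,0,0,0,0,30,-1],[0,0,0,0,0,30,-1],[0,0,0,0,0,30,-1],[0,0,0,0,0,17,-1],[0,0,0,0,0,8,-1],[0,0,0,0,0,0,-1]])

```text
time_s: 24.6
eef_pos: [0.5546, 0.2525, 0.0117]
eef_rot: [-0.0, 0.946, 0.325, -0.001]
wrist_force: [1.1, 0.5, -0.3]
opening: 0.999
grasp_force: 0.0
```

Request:
send_rows(motion=[[0,0,0,0,0,0,1],[0,0,0,0,0,0,1],[0,0,0,0,0,0,1],[0,0,0,0,0,0,1],[0,0,0,0,0,0,1],[0,0,0,0,0,0,1],[0,0,0,0,0,-20,1],[0,0,0,0,0,-30,1],[0,0,0,0,0,-40,1],[0,0,0,0,0,-40,1]])

```text
time_s: 25.6
eef_pos: [0.5539, 0.2528, 0.1431]
eef_rot: [-0.0, 0.946, 0.325, -0.001]
wrist_force: [0.8, 0.8, -2.0]
opening: 0.527
grasp_force: 61.6
```

```bash
python3 - <<'E'
from h import *
o,M=tool(); print(o["eef_pos"],psi(M),o["opening"])
go(.486,-.0666,.230)
E
```

```text
[0.5539452  0.25275581 0.14305654] 37.98351857815422 0.5266966300807083
psi 38.0 rz 0.0  tx -250.1 ty 209.9 tz -86.9
```

Request:
send_rows(motion=[[0,0,0,0,0,-30,1],[0,0,0,-10,8,-30,1],[0,0,0,-30,25,-27,1],[0,0,0,-30,25,0,1],[0,0,0,-30,25,0,1],[0,0,0,-30,25,0,1],[0,0,0,-30,25,0,1],[0,0,0,-30,25,0,1],[0,0,0,-30,25,0,1],[0,0,0,-20,18,0,1]])

```text
time_s: 26.6
eef_pos: [0.4883, -0.0551, 0.2293]
eef_rot: [0.0, 0.946, 0.325, -0.0]
wrist_force: [0.8, 0.1, -1.8]
opening: 0.523
grasp_force: 61.7
```

Request:
send_rows(motion=[[0,0,0,-10,9,0,1],[0,0,0,0,0,0,1],[0,0,0,0,0,0,1],[0,0,0,0,0,20,1],[0,0,0,0,0,20,1],[0,0,0,0,0,20,1],[0,0,0,0,0,20,1],[0,0,0,0,0,10,1],[0,0,0,0,0,5,1],[0,0,0,0,0,0,1]])

```text
time_s: 27.6
eef_pos: [0.487, -0.0658, 0.1341]
eef_rot: [-0.0, 0.945, 0.326, -0.0]
wrist_force: [-0.1, -0.4, -2.8]
opening: 0.525
grasp_force: 61.7
```

```bash
python3 - <<'E'
from h import *
o,M=tool(); print(o["eef_pos"],psi(M),o["opening"],o["wrist_force"])
go(.486,-.0666,.120)
E
```

```text
[ 0.48702718 -0.06576667  0.13408965] 38.03401274613206 0.5246218739989568 [-0.11454407 -0.38393552 -2.83724884]
psi 38.0 rz 0.0  tx -1.3 ty 0.0 tz 14.1
```

Request:
send_rows(motion=[[0,0,0,-1,0,5,1],[0,0,0,0,0,4,1],[0,0,0,0,0,2,1],[0,0,0,0,0,2,1],[0,0,0,0,0,2,1],[0,0,0,0,0,0,1],[0,0,0,0,0,0,0.0],[0,0,0,0,0,0,-0.2],[0,0,0,0,0,0,-0.45],[0,0,0,0,0,0,-0.5]])

```text
time_s: 28.6
eef_pos: [0.4863, -0.0671, 0.1194]
eef_rot: [0.0, 0.946, 0.325, 0.0]
wrist_force: [-0.0, 0.3, -0.2]
opening: 0.746
grasp_force: 0.0
```

Request:
send_rows(motion=[[0,0,0,0,0,0,-0.5],[0,0,0,0,0,-15,-0.5],[0,0,0,0,0,-25,-0.5],[0,0,0,0,0,-35,-0.5],[0,0,0,0,0,-40,-1],[0,0,0,0,0,-15,-1],[0,0,0,0,0,0,-1],[0,0,0,0,0,0,-1],[0,0,0,0,0,0,-1],[0,0,0,0,0,0,-1]])

```text
time_s: 29.6
eef_pos: [0.4854, -0.0667, 0.2476]
eef_rot: [-0.001, 0.946, 0.325, -0.001]
wrist_force: [0.4, 0.4, -0.7]
opening: 1.0
grasp_force: 0.0
```

```bash
python3 - <<'E'
from h import *
o,M=tool(); print(o["eef_pos"],psi(M))
c=cam("wrist"); cv2.imwrite("pics/w8.png",c["color"][...,::-1])
for r in cups(c,.18): print(r)
t=cam("top")
for r in cups(t): print("top",r) if abs(r[2][0]-.5)<.1 else 0
go(.5535,.411,.25,98)
E
```

```text
[ 0.48539061 -0.06674132  0.2475757 ] 37.982127425800634
(array([365.3, 133.6]), np.int32(709), array([ 0.554, -0.057,  0.18 ]), array([ 0.5539, -0.0567,  0.1819]))
(array([318. , 215.1]), np.int32(570), array([ 0.4854, -0.0684,  0.18  ]), array([ 0.4859, -0.068 ,  0.1817]))
top (array([149.2, 186.3]), np.int32(97), array([0.5969, 0.568 , 0.074 ]), array([0.5969, 0.5678, 0.0743]))
top (array([198.9, 200.3]), np.int32(36), array([0.5517, 0.4108, 0.074 ]), array([0.5517, 0.4108, 0.0738]))
psi 38.0 rz -60.0  tx 463.8 ty 133.7 tz -1.9
```

View pics/w8.png

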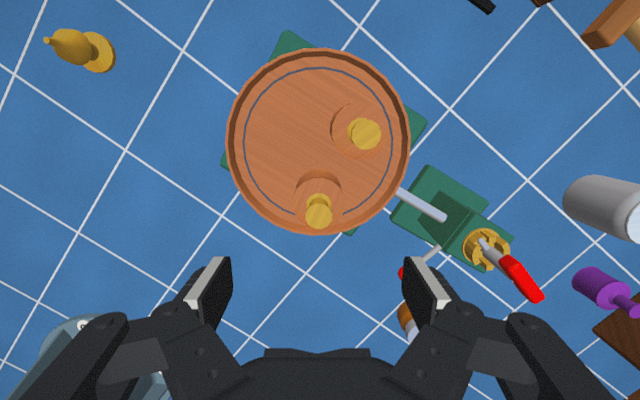

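Both cups stand in the pan, with knobs at (365,134) and (318,215). On to cup A at yaw 98°.

Request:
send_rows(motion=[[0,0,-8.5,0,0,0,-1],[0,0,-8.5,0,0,0,-1],[0,0,-8.5,0,0,0,-1],[0,0,-8.5,0,0,0,-1],[0,0,-8.5,0,0,0,-1],[0,0,-8.5,0,0,0,-1],[0,0,-8.5,0,0,0,-1],[0,0,-0.5,36,10,0,-1],[0,0,0,36,10,0,-1],[0,0,0,36,10,0,-1]])

```text
time_s: 30.7
eef_pos: [0.5012, 0.045, 0.2488]
eef_rot: [-0.0, 0.657, 0.754, -0.0]
wrist_force: [0.0, 0.5, -0.8]
opening: 0.997
grasp_force: 0.0
```

Request:
send_rows(motion=[[0,0,0,38,12,0,-1],[0,0,0,38,12,0,-1],[0,0,0,38,12,0,-1],[0,0,0,38,12,0,-1],[0,0,0,38,12,0,-1],[0,0,0,38,12,0,-1],[0,0,0,38,12,0,-1],[0,0,0,38,10,0,-1],[0,0,0,30,6,0,-1],[0,0,0,20,3,0,-1]])

```text
time_s: 31.7
eef_pos: [0.5536, 0.4111, 0.248]
eef_rot: [-0.0, 0.656, 0.755, -0.001]
wrist_force: [-0.6, 0.6, -0.3]
opening: 1.004
grasp_force: 0.0
```

Request:
send_rows(motion=[[0,0,0,0,0,0,-1],[0,0,0,0,0,0,-1],[0,0,0,0,0,0,-1],[0,0,0,0,0,0,-1],[0,0,0,0,0,0,-1],[0,0,0,0,0,0,-1],[0,0,0,0,0,0,-1],[0,0,0,0,0,0,-1],[0,0,0,0,0,0,-1],[0,0,0,0,0,0,-1]])

```text
time_s: 32.7
eef_pos: [0.5541, 0.4089, 0.2493]
eef_rot: [-0.0, 0.656, 0.755, 0.0]
wrist_force: [0.3, 0.1, -0.0]
opening: 1.0
grasp_force: 0.0
```

```bash
python3 - <<'E'
from h import *
o,M=tool(); print(o["eef_pos"],psi(M))
c=cam("wrist"); cv2.imwrite("pics/w9.png",c["color"][...,::-1])
for r in cups(c):
  if r[2][0]<.65: print(r); go(r[2][0],r[2][1],.0115)
E
```

```text
[0.55410264 0.40891745 0.24930563] 97.98379402604579
(array([382.4,  32.7]), np.int32(473), array([0.5955, 0.5633, 0.074 ]), array([0.5957, 0.5631, 0.0743]))
psi 98.0 rz 0.0  tx 147.2 ty 62.5 tz 237.8
(array([317. , 179.4]), np.int32(268), array([0.5532, 0.4111, 0.074 ]), array([0.5531, 0.4114, 0.0752]))
psi 98.0 rz 0.0  tx 2.3 ty -0.6 tz 237.8
```

Request:
send_rows(motion=[[0,0,0,2.2,-0.6,30,-1],[0,0,0,0,0,30,-1],[0,0,0,0,0,30,-1],[0,0,0,0,0,30,-1],[0,0,0,0,0,30,-1],[0,0,0,0,0,30,-1],[0,0,0,0,0,30,-1],[0,0,0,0,0,19,-1],[0,0,0,0,0,9,-1],[0,0,0,0,0,0,-1]])

```text
time_s: 33.75
eef_pos: [0.5526, 0.4107, 0.0102]
eef_rot: [-0.0, 0.656, 0.755, -0.001]
wrist_force: [-0.7, -0.2, -0.0]
opening: 1.003
grasp_force: 0.0
```

Request:
send_rows(motion=[[0,0,0,0,0,0,1],[0,0,0,0,0,0,1],[0,0,0,0,0,0,1],[0,0,0,0,0,0,1],[0,0,0,0,0,0,1],[0,0,0,0,0,0,1],[0,0,0,0,0,-20,1],[0,0,0,0,0,-30,1],[0,0,0,0,0,-40,1],[0,0,0,0,0,-40,1]])

```text
time_s: 34.75
eef_pos: [0.5523, 0.4105, 0.1416]
eef_rot: [-0.0, 0.656, 0.755, -0.001]
wrist_force: [0.8, -0.5, -1.8]
opening: 0.523
grasp_force: 61.6
```

```bash
python3 - <<'E'
from h import *
o,M=tool(); print(o["eef_pos"],psi(M),o["opening"])
go(.512,-.0024,.230)
E
```

```text
[0.55229939 0.41049838 0.14162673] 97.98063289520441 0.5229188486169076
psi 98.0 rz 0.0  tx -403.3 ty -97.2 tz -88.4
```

Request:
send_rows(motion=[[0,0,0,0,0,-30,1],[0,0,0,-13,-3,-30,1],[0,0,0,-30,-7,-28,1],[0,0,0,-40,-10,0,1],[0,0,0,-40,-10,0,1],[0,0,0,-40,-10,0,1],[0,0,0,-40,-10,0,1],[0,0,0,-40,-10,0,1],[0,0,0,-40,-10,0,1],[0,0,0,-40,-10,0,1]])

```text
time_s: 35.75
eef_pos: [0.518, 0.0785, 0.2292]
eef_rot: [-0.0, 0.656, 0.755, -0.0]
wrist_force: [1.0, -0.2, -1.6]
opening: 0.524
grasp_force: 61.7
```

Request:
send_rows(motion=[[0,0,0,-40,-9,0,1],[0,0,0,-30,-7,0,1],[0,0,0,-10,-1,0,1],[0,0,0,0,0,0,1],[0,0,0,0,0,0,1],[0,0,0,0,0,20,1],[0,0,0,0,0,25,1],[0,0,0,0,0,25,1],[0,0,0,0,0,20,1],[0,0,0,0,0,8,1]])

```text
time_s: 36.75
eef_pos: [0.5116, 0.0004, 0.129]
eef_rot: [-0.002, 0.655, 0.755, -0.001]
wrist_force: [-0.6, 0.1, -1.2]
opening: 0.522
grasp_force: 61.7
```

```bash
python3 - <<'E'
from h import *
o,M=tool(); print(o["eef_pos"],psi(M),o["opening"],o["wrist_force"])
go(.512,-.0024,.114)
E
```

```text
[5.11593654e-01 4.05259576e-04 1.29009016e-01] 98.10381372967836 0.5221601196034149 [-0.62888397  0.13395742 -1.19717135]
psi 98.1 rz 0.0  tx -2.8 ty 0.0 tz 15.0
```

Request:
send_rows(motion=[[0,0,0,-2,0,5,1],[0,0,0,0,0,4,1],[0,0,0,0,0,2,1],[0,0,0,0,0,2,1],[0,0,0,0,0,2,1],[0,0,0,0,0,0,1],[0,0,0,0,0,0,0.0],[0,0,0,0,0,0,-0.2],[0,0,0,0,0,0,-0.45],[0,0,0,0,0,0,-0.5]])

```text
time_s: 37.75
eef_pos: [0.5135, -0.0037, 0.1165]
eef_rot: [0.0, 0.656, 0.755, 0.0]
wrist_force: [0.5, 0.3, -0.1]
opening: 0.747
grasp_force: 0.0
```

Request:
send_rows(motion=[[0,0,0,0,0,0,-0.5],[0,0,0,0,0,-15,-0.5],[0,0,0,0,0,-25,-0.5],[0,0,0,0,0,-35,-0.5],[0,0,0,0,0,-40,-1],[0,0,0,0,0,-35,-1],[0,0,0,0,0,0,-1],[0,0,0,0,0,0,-1],[0,0,0,0,0,0,-1],[0,0,0,0,0,0,-1]])

```text
time_s: 38.75
eef_pos: [0.5125, -0.0034, 0.2645]
eef_rot: [-0.001, 0.656, 0.755, -0.001]
wrist_force: [0.5, 0.8, 1.2]
opening: 0.998
grasp_force: 0.0
```

```bash
python3 - <<'E'
from h import *
o,M=tool(); print(o["eef_pos"],psi(M))
c=cam("wrist"); cv2.imwrite("pics/w10.png",c["color"][...,::-1])
for r in cups(c,.176): print(r)
go(.453,-.248,.22,8)
E
```

```text
[ 0.51248122 -0.00338402  0.26454826] 97.97892160129251
(array([318.2, 206.5]), np.int32(475), array([ 0.5126, -0.0041,  0.176 ]), array([ 0.5126, -0.0037,  0.1774]))
(array([355. , 268.1]), np.int32(415), array([ 0.5533, -0.0569,  0.176 ]), array([ 0.5531, -0.0562,  0.1773]))
(array([278. , 269.5]), np.int32(413), array([ 0.4852, -0.0681,  0.176 ]), array([ 0.4853, -0.0674,  0.1772]))
psi 98.0 rz 90.0  tx -93.1 ty 233.9 tz 44.7
```

View pics/w10.png

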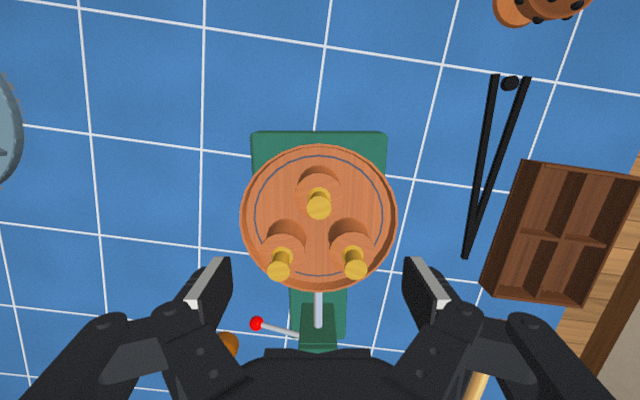

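All three cups stand upright in the lowered pan, with knobs at (318,206), (355,268) and (278,270). Now to raise the lever: go above the ball, grip it and swing it up.

Request:
send_rows(motion=[[0,0,8.5,0,0,0,-1],[0,0,8.5,0,0,0,-1],[0,0,8.5,0,0,0,-1],[0,0,8.5,0,0,0,-1],[0,0,8.5,0,0,0,-1],[0,0,8.5,0,0,0,-1],[0,0,8.5,0,0,0,-1],[0,0,8.5,0,0,0,-1],[0,0,8.5,0,0,0,-1],[0,0,8.5,0,0,0,-1]])

```text
time_s: 39.8
eef_pos: [0.5129, -0.0035, 0.2652]
eef_rot: [-0.0, 0.994, 0.11, -0.001]
wrist_force: [1.0, -0.8, 0.2]
opening: 1.003
grasp_force: 0.0
```

Request:
send_rows(motion=[[0,0,5,0,0,0,-1],[0,0,0,-12,30,0,-1],[0,0,0,-12,30,0,-1],[0,0,0,-12,30,0,-1],[0,0,0,-12,30,0,-1],[0,0,0,-12,30,0,-1],[0,0,0,-12,30,0,-1],[0,0,0,-12,30,0,-1],[0,0,0,-9,24,0,-1],[0,0,0,0,0,0,-1]])

```text
time_s: 40.8
eef_pos: [0.4527, -0.2508, 0.2652]
eef_rot: [-0.0, 0.998, 0.068, -0.001]
wrist_force: [0.6, 1.0, 0.6]
opening: 0.997
grasp_force: 0.0
```

```bash
python3 - <<'E'
from h import *
c=cam("wrist"); P=cloud(c);o,M=tool(); print(o["eef_pos"],psi(M))
for ce,n,m in blobs(redm(c),20):
    print(ce,n,ray(c,*ce,.04).round(4),P[m].mean(0).round(4),np.percentile(P[m],50,0).round(4),np.percentile(P[m],95,0).round(4))
go(.453,-.248,.02,8)
E
```

```text
[ 0.45303672 -0.24913281  0.26521352] 7.8208496041208075
[310.50191939  85.30902111] 1042 [ 0.5546 -0.2306  0.04  ] [ 0.5443 -0.235   0.1877] [ 0.5443 -0.235   0.1874] [ 0.5509 -0.2168  0.1887]
[313.67777778 173.05555556] 180 [ 0.4514 -0.2481  0.04  ] [ 0.4529 -0.248   0.047 ] [ 0.4527 -0.2482  0.0453] [ 0.4591 -0.2398  0.0481]
psi 7.8 rz -0.2  tx 0.1 ty -1.1 tz 245.2
```

Request:
send_rows(motion=[[0,0,0,-1,-1,35,-1],[0,0,0,0,0,35,-1],[0,0,0,0,0,35,-1],[0,0,0,0,0,35,-1],[0,0,0,0,0,35,-1],[0,0,0,0,0,35,-1],[0,0,0,0,0,22,-1],[0,0,0,0,0,12,-1],[0,0,0,0,0,2,-1],[0,0,0,0,0,0,-1]])

```text
time_s: 41.85
eef_pos: [0.4531, -0.2471, 0.0207]
eef_rot: [0.0, 0.998, 0.07, 0.0]
wrist_force: [0.4, -0.1, 0.1]
opening: 0.999
grasp_force: 0.0
```

Request:
send_rows(motion=[[0,0,0,0,0,0,1],[0,0,0,0,0,0,1],[0,0,0,0,0,0,1],[0,0,0,0,0,0,1],[0,0,0,0,0,0,1],[0,0,0,0,0,0,1],[0,0,0,0,0,0,1],[0,0,0,0,0,0,1],[0,0,0,0,0,0,1],[0,0,0,0,0,0,1]])

```text
time_s: 42.85
eef_pos: [0.4528, -0.2469, 0.0209]
eef_rot: [-0.0, 0.998, 0.069, 0.0]
wrist_force: [-0.9, 4.3, 6.8]
opening: 0.219
grasp_force: 58.3
```

Request:
send_rows(motion=[[0,0,0,-3,0,-9.6,1],[0,0,0,-2,0,-9.8,1],[0,0,0,-1,0,-9.9,1],[0,0,0,0,0,-10,1],[0,0,0,1,0,-9.9,1],[0,0,0,2,0,-9.8,1],[0,0,0,3,0,-9.6,1],[0,0,0,3.9,0,-9.2,1],[0,0,0,4.8,0,-8.8,1],[0,0,0,5.7,0,-8.2,1]])

```text
time_s: 43.85
eef_pos: [0.4697, -0.2445, 0.1154]
eef_rot: [-0.0, 0.998, 0.069, 0.003]
wrist_force: [17.0, 2.6, -16.5]
opening: 0.209
grasp_force: 59.2
```

Request:
send_rows(motion=[[0,0,0,3.2,0,-3.8,1],[0,0,0,3.2,0,-3.9,1],[0,0,0,0,0,0,1],[0,0,0,0,0,0,1],[0,0,0,0,0,0,1],[0,0,0,0,0,0,1],[0,0,0,0,0,0,1],[0,0,0,0,0,0,1],[0,0,0,0,0,0,1],[0,0,0,0,0,0,1]])

```text
time_s: 44.85
eef_pos: [0.4736, -0.2441, 0.123]
eef_rot: [-0.0, 0.998, 0.069, 0.001]
wrist_force: [4.3, 5.6, -2.7]
opening: 0.209
grasp_force: 61.9
```

Request:
send_rows(motion=[[0,0,0,0.7,0,-0.7,1],[0,0,0,0.7,0,-0.7,1],[0,0,0,0,0,0,1],[0,0,0,0,0,0,1],[0,0,0,0,0,0,1],[0,0,0,0,0,0,1],[0,0,0,0,0,0,1],[0,0,0,0,0,0,1],[0,0,0,0,0,0,1],[0,0,0,0,0,0,1]])

```text
time_s: 45.85
eef_pos: [0.4744, -0.2441, 0.1241]
eef_rot: [-0.0, 0.998, 0.07, -0.0]
wrist_force: [-0.1, 4.1, -7.3]
opening: 0.208
grasp_force: 61.7
```

Request:
send_rows(motion=[[0,0,0,0,0,0,0.3],[0,0,0,0,0,0,-0.5],[0,0,0,0,0,0,-1],[0,0,0,0,0,0,-1],[0,0,0,0,0,-20,-1],[0,0,0,0,0,-35,-1],[0,0,0,20,0,-40,-1],[0,0,0,25,0,-40,-1],[0,0,0,25,0,-40,-1],[0,0,0,0,0,0,-1]])

```text
time_s: 46.85
eef_pos: [0.5486, -0.236, 0.3069]
eef_rot: [0.004, 0.997, 0.07, 0.005]
wrist_force: [-0.3, -0.1, 0.4]
opening: 0.999
grasp_force: 0.0
```

```bash
python3 - <<'E'
from h import *
c=cam("wrist"); cv2.imwrite("pics/w11.png",c["color"][...,::-1]);P=cloud(c);o,M=tool(); print(o["eef_pos"],psi(M))
w=dict(np.load("pics/w1.npz"))
for n,cc in (("now",c),("w1",w)):
  P=cloud(cc)
  for ce,k,m in blobs(redm(cc),20): print(n,ce,k,ray(cc,*ce,.142).round(4),np.percentile(P[m],50,0).round(4),np.percentile(P[m],95,0).round(4))
for r in cups(c,.186): print(r)
E
```

```text
[ 0.54638384 -0.23541063  0.30311365] 8.063682573875893
now [312.99016393 199.05245902] 610 [ 0.5332 -0.2366  0.142 ] [ 0.5463 -0.2347  0.1873] [ 0.5527 -0.2166  0.1885]
now [313.         251.43362832] 226 [ 0.4703 -0.2453  0.142 ] [ 0.4697 -0.2454  0.1403] [ 0.4761 -0.2374  0.1434]
w1 [316.02226721 188.02226721] 494 [ 0.5376 -0.2364  0.142 ] [ 0.5469 -0.2353  0.1769] [ 0.5656 -0.2297  0.178 ]
w1 [315.86530612 244.66938776] 245 [ 0.4718 -0.2455  0.142 ] [ 0.4731 -0.2453  0.1445] [ 0.4795 -0.2374  0.1474]
(array([120.2, 164.3]), np.int32(469), array([ 0.5544, -0.0576,  0.186 ]), array([ 0.5546, -0.058 ,  0.1867]))
(array([ 65.8, 199.4]), np.int32(443), array([ 0.5137, -0.0057,  0.186 ]), array([ 0.5138, -0.006 ,  0.1863]))
(array([135.8, 234.6]), np.int32(395), array([ 0.4864, -0.0689,  0.186 ]), array([ 0.4867, -0.0693,  0.1866]))
```

View pics/w11.png

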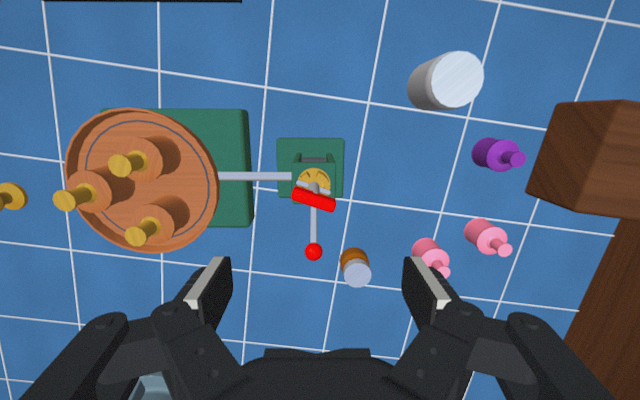

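The lever ball is about 4 mm lower than it was at the start, so the lever isn't fully raised. I'll push the ball toward +x with shut fingers from its free side.

Request:
send_rows(motion=[[0,0,0,-37,0,0,1],[0,0,0,-37,0,0,1],[0,0,0,-37,0,0,1],[0,0,0,0,0,30,1],[0,0,0,0,0,40,1],[0,0,0,0,0,40,1],[0,0,0,0,0,40,1],[0,0,0,0,0,25,1],[0,0,0,0,0,6,1],[0,0,0,0,0,0,1]])

```text
time_s: 47.9
eef_pos: [0.4328, -0.2493, 0.1169]
eef_rot: [-0.001, 0.998, 0.069, -0.001]
wrist_force: [-0.0, -0.5, 0.8]
opening: 0.001
grasp_force: 0.0
```

Request:
send_rows(motion=[[0,0,0,3,0,0,1],[0,0,0,3,0,0,1],[0,0,0,2,0,0,1],[0,0,0,2,0,0,1],[0,0,0,1,0,0,1],[0,0,0,1,0,0,1],[0,0,0,1,0,0,1],[0,0,0,0,0,0,1],[0,0,0,0,0,0,1],[0,0,0,0,0,0,1]])

```text
time_s: 48.9
eef_pos: [0.4455, -0.2485, 0.1184]
eef_rot: [0.0, 0.998, 0.07, -0.002]
wrist_force: [-9.1, -0.4, 6.3]
opening: 0.001
grasp_force: 4.4
```

Request:
send_rows(motion=[[0,0,0,1,0,0,1],[0,0,0,1,0,0,1],[0,0,0,1,0,0,1],[0,0,0,0,0,0,1],[0,0,0,0,0,0,1],[0,0,0,0,0,0,1],[0,0,0,0,0,0,1],[0,0,0,0,0,0,1],[0,0,0,0,0,0,1],[0,0,0,0,0,0,1]])

```text
time_s: 49.9
eef_pos: [0.4458, -0.2485, 0.1183]
eef_rot: [-0.0, 0.998, 0.07, -0.005]
wrist_force: [-21.3, -4.0, 13.4]
opening: -0.001
grasp_force: 10.9
```

Request:
send_rows(motion=[[0,0,0,1,0,0,1],[0,0,0,0,0,0,1],[0,0,0,0,0,0,1],[0,0,0,0,0,0,1],[0,0,0,0,0,0,1],[0,0,0,0,0,0,1],[0,0,0,0,0,0,1],[0,0,0,0,0,0,1],[0,0,0,0,0,0,1],[0,0,0,0,0,0,1]])

```text
time_s: 50.9
eef_pos: [0.4459, -0.2485, 0.1183]
eef_rot: [-0.0, 0.998, 0.07, -0.006]
wrist_force: [-26.7, -3.6, 16.3]
opening: 0.002
grasp_force: 13.0
```

Request:
send_rows(motion=[[0,0,0,-5,0,0,1],[0,0,0,-10,0,0,1],[0,0,0,0,0,-30,1],[0,0,0,0,0,-40,1],[0,0,0,0,0,-40,1],[0,0,0,38,0,-40,-1],[0,0,0,38,0,-35,-1],[0,0,0,38,0,0,-1],[0,0,0,0,0,0,-1],[0,0,0,0,0,0,-1]])

```text
time_s: 51.9
eef_pos: [0.5441, -0.234, 0.2974]
eef_rot: [-0.001, 0.998, 0.07, -0.001]
wrist_force: [0.3, -1.0, -0.6]
opening: 0.844
grasp_force: 0.0
```

```bash
python3 - <<'E'
from h import *
c=cam("wrist");o,M=tool(); print(o["eef_pos"],psi(M))
np.savez("pics/w12.npz",**c)
P=cloud(c)
for ce,k,m in blobs(redm(c),20):
  print(ce,k,ray(c,*ce,.142).round(4),np.percentile(P[m],50,0).round(4),np.percentile(P[m],95,0).round(4))
for r in cups(c,.186): print(r)
E
```

```text
[ 0.5434741  -0.23414956  0.29729123] 8.012535690608281
[317.22926094 196.20965309] 663 [ 0.5332 -0.2371  0.142 ] [ 0.5465 -0.235   0.1873] [ 0.5531 -0.2168  0.1887]
[316.95061728 249.95061728] 243 [ 0.4706 -0.2456  0.142 ] [ 0.4698 -0.2459  0.1403] [ 0.4762 -0.2379  0.143 ]
(array([117.3, 159.8]), np.int32(502), array([ 0.5543, -0.0576,  0.186 ]), array([ 0.5545, -0.0581,  0.1868]))
(array([ 44. , 196.9]), np.int32(490), array([0.5106, 0.0106, 0.186 ]), array([0.5106, 0.0103, 0.1863]))
(array([134.4, 232.6]), np.int32(415), array([ 0.4863, -0.0691,  0.186 ]), array([ 0.4867, -0.0695,  0.1867]))
```

The lever hasn't moved. The one-sided push was mostly lost to friction, and last time the pads caught the ball only at their lower edge. Also, cup A was knocked about 16 mm but still stands in the pan. I'll re-grip the ball deeper and raise it the last bit.

```bash
python3 - <<'E'
from h import *
go(.4690,-.2456,.112,8)
E
```

```text
psi 8.0 rz 0.0  tx -75.3 ty 1.0 tz 185.3
```

Request:
send_rows(motion=[[0,0,0,-25,1,0,-1],[0,0,0,-25,0,0,-1],[0,0,0,-25.3,0,0,-1],[0,0,0,0,0,30,-1],[0,0,0,0,0,40,-1],[0,0,0,0,0,40,-1],[0,0,0,0,0,40,-1],[0,0,0,0,0,25,-1],[0,0,0,0,0,10,-1],[0,0,0,0,0,0,-1]])

```text
time_s: 52.95
eef_pos: [0.4682, -0.2455, 0.1121]
eef_rot: [-0.001, 0.998, 0.069, -0.001]
wrist_force: [0.3, -0.5, 0.6]
opening: 1.0
grasp_force: 0.0
```

Request:
send_rows(motion=[[0,0,0,0,0,0,1],[0,0,0,0,0,0,1],[0,0,0,0,0,0,1],[0,0,0,0,0,0,1],[0,0,0,0,0,0,1],[0,0,0,0,0,0,1],[0,0,0,0,0,0,1],[0,0,0,0,0,0,1],[0,0,0,0,0,0,1],[0,0,0,0,0,0,1]])

```text
time_s: 53.95
eef_pos: [0.4689, -0.2446, 0.1132]
eef_rot: [-0.001, 0.998, 0.07, -0.001]
wrist_force: [-4.2, 3.8, 3.3]
opening: 0.214
grasp_force: 58.4
```

Request:
send_rows(motion=[[0,0,0,0.8,0,-0.8,1],[0,0,0,0.8,0,-0.8,1],[0,0,0,0.8,0,-0.8,1],[0,0,0,0.8,0,-0.8,1],[0,0,0,0.5,0,-0.6,1],[0,0,0,0,0,0,1],[0,0,0,0,0,0,1],[0,0,0,0,0,0,1],[0,0,0,0,0,0,1],[0,0,0,0,0,0,1]])

```text
time_s: 54.95
eef_pos: [0.4714, -0.2443, 0.1165]
eef_rot: [-0.001, 0.998, 0.07, -0.002]
wrist_force: [-6.8, 2.0, 2.2]
opening: 0.217
grasp_force: 58.5
```

Request:
send_rows(motion=[[0,0,0,0.8,0,-0.8,1],[0,0,0,0.8,0,-0.8,1],[0,0,0,0,0,0,1],[0,0,0,0,0,0,1],[0,0,0,0,0,0,1],[0,0,0,0,0,0,1],[0,0,0,0,0,0,1],[0,0,0,0,0,0,1],[0,0,0,0,0,0,1],[0,0,0,0,0,0,1]])

```text
time_s: 55.95
eef_pos: [0.4727, -0.2441, 0.1181]
eef_rot: [-0.001, 0.998, 0.07, -0.003]
wrist_force: [-8.2, 1.8, 3.3]
opening: 0.217
grasp_force: 58.6
```

Request:
send_rows(motion=[[0,0,0,0.8,0,-0.8,1],[0,0,0,0.8,0,-0.8,1],[0,0,0,0,0,0,1],[0,0,0,0,0,0,1],[0,0,0,0,0,0,1],[0,0,0,0,0,0,1],[0,0,0,0,0,0,1],[0,0,0,0,0,0,1],[0,0,0,0,0,0,1],[0,0,0,0,0,0,1]])

```text
time_s: 56.95
eef_pos: [0.4741, -0.2439, 0.1196]
eef_rot: [-0.002, 0.998, 0.07, -0.003]
wrist_force: [-8.2, 2.4, 3.6]
opening: 0.217
grasp_force: 58.6
```

Request:
send_rows(motion=[[0,0,0,0,0,0,0.3],[0,0,0,0,0,0,-0.5],[0,0,0,0,0,0,-1],[0,0,0,0,0,0,-1],[0,0,0,0,0,-20,-1],[0,0,0,0,0,-35,-1],[0,0,0,20,0,-40,-1],[0,0,0,25,0,-40,-1],[0,0,0,25,0,-40,-1],[0,0,0,0,0,0,-1]])

```text
time_s: 57.95
eef_pos: [0.5506, -0.2365, 0.3027]
eef_rot: [0.004, 0.997, 0.07, 0.005]
wrist_force: [0.4, -0.9, 1.1]
opening: 0.996
grasp_force: 0.0
```

```bash
python3 - <<'E'
from h import *
c=cam("wrist");o,M=tool(); print(o["eef_pos"],psi(M)); np.savez("pics/w13.npz",**c)
P=cloud(c)
for ce,k,m in blobs(redm(c),20):
  print(ce,k,ray(c,*ce,.142).round(4),np.percentile(P[m],50,0).round(4),np.percentile(P[m],95,0).round(4))
for r in cups(c,.186): print(r)
E
```

```text
[ 0.54842059 -0.23590792  0.29904076] 8.070418842996052
[312.28225806 202.22096774] 620 [ 0.5327 -0.2366  0.142 ] [ 0.5464 -0.235   0.1872] [ 0.5529 -0.2167  0.1885]
[312.55967078 253.14814815] 243 [ 0.4721 -0.2453  0.142 ] [ 0.474  -0.245   0.1453] [ 0.4807 -0.2371  0.1484]
(array([116.9, 167.3]), np.int32(489), array([ 0.5543, -0.0575,  0.186 ]), array([ 0.5545, -0.0581,  0.1868]))
(array([ 44.3, 203.7]), np.int32(457), array([0.5104, 0.0106, 0.186 ]), array([0.5105, 0.0102, 0.1863]))
(array([133.1, 238.2]), np.int32(401), array([ 0.4863, -0.069 ,  0.186 ]), array([ 0.4867, -0.0695,  0.1867]))
```

The ball top is back at its starting height (0.148), so the lever is fully raised. The cups still stand in the pan. Now to turn the pin back.

Request:
send_rows(motion=[[0,0,-8.5,0,0,0,-1],[0,0,-8.5,0,0,0,-1],[0,0,-8.5,0,0,0,-1],[0,0,-8.5,0,0,0,-1],[0,0,-8.5,0,0,0,-1],[0,0,-8.5,0,0,0,-1],[0,0,-8.5,0,0,0,-1],[0,0,-8.5,0,0,0,-1],[0,0,-3.5,0,-2.5,0,-1],[0,0,0,0,0,0,-1]])

```text
time_s: 59.0
eef_pos: [0.5423, -0.2344, 0.2936]
eef_rot: [-0.001, 0.769, 0.639, -0.0]
wrist_force: [-0.1, 0.4, -0.1]
opening: 0.999
grasp_force: 0.0
```

Request:
send_rows(motion=[[0,0,0,0,0,20,-1],[0,0,0,0,0,25,-1],[0,0,0,0,0,25,-1],[0,0,0,0,0,25,-1],[0,0,0,0,0,20,-1],[0,0,0,0,0,14,-1],[0,0,0,0,0,9,-1],[0,0,0,0,0,0,-1],[0,0,0,0,0,0,-1],[0,0,0,0,0,0,-1]])

```text
time_s: 60.0
eef_pos: [0.5442, -0.2352, 0.1586]
eef_rot: [0.001, 0.769, 0.639, 0.0]
wrist_force: [0.3, 1.0, 0.2]
opening: 1.002
grasp_force: 0.0
```

Request:
send_rows(motion=[[0,0,0,0,0,0,1],[0,0,0,0,0,0,1],[0,0,0,0,0,0,1],[0,0,0,0,0,0,1],[0,0,0,0,0,0,1],[0,0,0,0,0,0,1],[0,0,0,0,0,0,1],[0,0,0,0,0,0,1],[0,0,0,0,0,0,1],[0,0,0,0,0,0,1]])

```text
time_s: 61.0
eef_pos: [0.5445, -0.2349, 0.1577]
eef_rot: [0.001, 0.769, 0.639, 0.001]
wrist_force: [5.6, -0.4, -0.4]
opening: 0.131
grasp_force: 61.6
```

Request:
send_rows(motion=[[0,0,0,0,0,-2,1],[0,0,0,0,0,-2,1],[0,0,0,0,0,-2,1],[0,0,0,0,0,-2,1],[0,0,0,0,0,0,1],[0,0,0,0,0,0,1],[0,0,6,0,0,0,1],[0,0,6,0,0,0,1],[0,0,6,0,0,0,1],[0,0,6,0,0,0,1]])

```text
time_s: 62.0
eef_pos: [0.5441, -0.2346, 0.1642]
eef_rot: [0.0, 0.886, 0.464, 0.001]
wrist_force: [8.6, -1.2, -8.5]
opening: 0.13
grasp_force: 60.5
```

Request:
send_rows(motion=[[0,0,6,0,0,0,1],[0,0,6,0,0,0,1],[0,0,6,0,0,0,1],[0,0,6,0,0,0,1],[0,0,6,0,0,0,1],[0,0,6,0,0,0,1],[0,0,6,0,0,0,1],[0,0,5.5,0,0,0,1],[0,0,0,0,0,0,1],[0,0,0,0,0,0,1]])

```text
time_s: 63.0
eef_pos: [0.544, -0.234, 0.164]
eef_rot: [-0.001, 0.998, 0.07, 0.0]
wrist_force: [7.8, 0.1, -9.6]
opening: 0.129
grasp_force: 60.5
```

```bash
python3 - <<'E'
from h import *
o,M=tool(); print(o["eef_pos"],psi(M),o["wrist_force"],o["torque"],o["opening"])
E
```

```text
[ 0.54400588 -0.23403566  0.16397047] 7.9742249161271435 [ 7.82193362  0.13435125 -9.55562605] [ 0.10359851 -1.28485152  0.00196112] 0.12859853472569407
```

Request:
send_rows(motion=[[0,0,0,1,0,0,1],[0,0,0,0,0,3,1],[0,0,0,0,0,3,1],[0,0,0,0,0,3,1],[0,0,0,0,0,3,1],[0,0,0,0,0,3,1],[0,0,0,0,0,2,1],[0,0,0,0,0,0,1],[0,0,0,0,0,0,1],[0,0,0,0,0,0,1]])

```text
time_s: 64.0
eef_pos: [0.5443, -0.2342, 0.1483]
eef_rot: [-0.0, 0.998, 0.07, -0.0]
wrist_force: [1.7, 3.2, -4.4]
opening: 0.127
grasp_force: 61.0
```

Lowered about 16 mm, and the spring still pulls. I'll release and look.

Request:
send_rows(motion=[[0,0,0,0,0,0,0.5],[0,0,0,0,0,0,0],[0,0,0,0,0,0,-0.5],[0,0,0,0,0,0,-1],[0,0,0,0,0,0,-1],[0,0,0,0,0,-20,-1],[0,0,0,0,0,-40,-1],[0,0,0,0,0,-45,-1],[0,0,0,0,0,-45,-1],[0,0,0,0,0,0,-1]])

```text
time_s: 65.0
eef_pos: [0.5473, -0.2365, 0.3068]
eef_rot: [0.004, 0.998, 0.07, 0.005]
wrist_force: [0.3, 0.2, 1.0]
opening: 1.0
grasp_force: 0.0
```

```bash
python3 - <<'E'
from h import *
c=cam("wrist");o,M=tool(); print(o["eef_pos"],psi(M)); cv2.imwrite("pics/w14.png",c["color"][...,::-1])
P=cloud(c)
for ce,k,m in blobs(redm(c),20):
  r=cv2.minAreaRect(np.argwhere(m)[:,::-1].astype(np.float32))
  print(ce,k,r[2],ray(c,*ce,.142).round(4),np.percentile(P[m],50,0).round(4),np.percentile(P[m],95,0).round(4))
for r in cups(c,.186): print(r)
E
```

```text
[ 0.54617832 -0.23579266  0.30299149] 7.986139850204955
[312.89166667 194.52083333] 480 90.0 [ 0.537  -0.2365  0.142 ] [ 0.5466 -0.2352  0.1769] [ 0.5655 -0.2296  0.1781]
[312.81196581 248.91025641] 234 90.0 [ 0.4722 -0.2452  0.142 ] [ 0.4738 -0.245   0.1453] [ 0.4803 -0.2371  0.1486]
(array([119.1, 163.2]), np.int32(472), array([ 0.5543, -0.0575,  0.186 ]), array([ 0.5546, -0.0581,  0.1869]))
(array([ 47.2, 199.4]), np.int32(453), array([0.5105, 0.0106, 0.186 ]), array([0.5106, 0.0103, 0.1863]))
(array([135.2, 233.7]), np.int32(399), array([ 0.4864, -0.069 ,  0.186 ]), array([ 0.4867, -0.0695,  0.1867]))
```

View pics/w14.png

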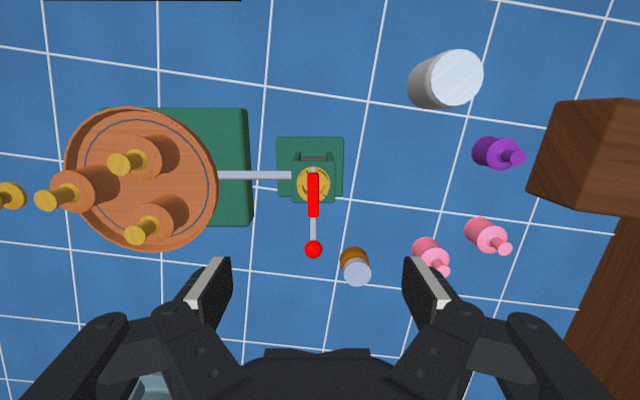

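The pin is home (bar top at 0.177, in line with the slot, as at the start) and the lever is fully raised. All three cups stand in the pan, with knobs at (120,163), (47,199) and (135,234). I'll hand it in.

```bash
python3 -c "
from bench import ctrl
print(ctrl.hand_in())"
```

```text
the job is handed in; nothing more can be done
None
```

Job handed in at about 65 s: all three copper cups were weighed in the free pan and stand upright in it, the lever is raised again and the pin is home. Two things could count against it: a second press on the already lowered lever read 71 N at the wrist, and one cup in the pan got knocked about 16 mm but stayed upright.

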